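# Set and lock the hold-down spindle of a bench bar cropper

## Robot

A 7-joint arm with a two-finger parallel gripper is mounted at the origin on the work surface. World frame = base frame: x ahead of the robot, y to its left, z up, the work surface at z = 0. Lengths are in mm, angles in rad, forces in N, time in s.
With the tool pointing down it reaches from about 400 to 875 mm from the base axis. Payload 19.3 kg.
Tool frame: the origin (TCP) lies at the very end of the fingers, on their centre line; the grasp point (between the pads) lies 19 mm behind it (grip_point_offset is the z of the grasp point in the tool frame, in mm); z points along the fingers, x is the direction in which the jaws open and shut, and the axes are right-handed (so a half turn about z gives the same grasp; the last joint's range is limited). The gripper opens to 85 mm and grips with 20 to 120 N. Pads are 22 mm wide; open, the fingers measure 114 mm over their backs; the gripper's body (76 mm by 85 mm) begins 54 mm behind the grasp point. The pads swing forward as they close: fully open they stand 13 mm farther back than shut.
Start: joints at [-1.388, 0.521, -0.036, 1.599, 0.021, 1.021, -0.113], TCP at [156.342, 605.121, 231.291] pointing down, gripper open.
Joint ranges: [-2.91, 2.91], [-0.3, 2.13], [-1.5, 1.42], [0.17, 2.43], [-1.26, 4.41], [0.16, 1.93], [-2.52, 2.52]. Speed limits (rad/s): [1.89, 1.89, 2.39, 2.39, 3.01, 3.01, 3.01].

## Interface

Orientations are given as a 3x3 rotation matrix whose columns are the frame's x, y, z axes.
In Python, from workcell import movep, movel, goto_joints, open_gripper, clamp, wait, inverse_kinematics, read_state, camera, PlanningError, finish_job, grip_point_offset gives the robot as it stands. Calls block until the motion is done:
- movep(position, orientation): joint-space move of the TCP to a pose.
- movel(position, frame=None, max_speed=150, guard=None): straight line of the TCP; frame=None keeps the orientation; max_speed is the mean speed in mm/s. With guard (N) it stops when the force on the tool has changed by that much, and returns True; else False.
- goto_joints(angles): joint-space move.
- open_gripper() and clamp(): open the fingers fully, or close them until they stop; the grip force is fixed at half the most.
- wait(seconds).
- inverse_kinematics(position, orientation): joint angles nearest the present ones, or None.
- read_state(): the state.
- camera(name): name is "side" or "top"; returns a dict with "image" (420x560x3 uint8, blue, green, red), "range_z" (420x560 float32, mm along the optical axis (not along the pixel's ray), 0 where there is no reading), "fx", "fy", "cx", "cy" (pixels), "dist_coeffs" ([k1, k2, p1, p2, k3] as OpenCV has them; the pictures are not rectified), "cam_to_world" (4x4, takes a point from camera to world coordinates). Camera axes: x right, y up, looking along -z (the intrinsics and any distortion apply to the point x, -y, -z); pixel columns grow to the right and rows downward; lengths in mm; the calibration is good to about 2 mm. A picture is of the moment at which its call begins.
A pose or a line that the arm cannot do raises PlanningError and nothing moves.
- finish_job(): hands the job in, once; it reports no verdict.
The state is a dict: "time": time; "qpos": joint angles; "qvel": joint speeds; "joint_efforts": joint torques, N m; "eef_pos": TCP position; "tool_rot": TCP orientation; "ft_force": force on the tool from outside, world axes, zero at the start; "torque": the same for the moment, N m; "finger_gap": finger opening in mm.
Only numpy, scipy, OpenCV 4.12 (cv2) and the standard library are available. Lean on these libraries where they do the work, as an engineer would, in place of code of your own. Each camera call takes 0.05 s, during which the arm holds its last target.

## Task

The flat bar in the blue bar cropper is not held down: loosen the jam nut on the hold-down spindle, screw the spindle down by its square head until its foot nips the bar with a light, definite pressure (do not crush down on it), then tighten the jam nut again firmly, a good deal tighter than you found it but without straining the thread. Do not force the spindle round while the nut is tight, do not shift the bar, and leave the other things on the counter alone.

Things in the scene. Friction and masses are not known exactly. Their poses are not given: they have to be found in the camera images.
- cropper: Blue bench bar cropper bolted to the counter, 205 x 330 mm on plan; place and yaw differ each time. Origin: on the counter, exactly under the spindle axis; z up, y along the bar to the cutting head. Base plate (12 mm thick): x -85 to +120, y -100 to +230 mm. Bar rest: top 40 mm up. Hold-down arm over it: web at x -78 to -38 mm. Cutting head: y 100 to 172, x -85 to +40 mm, up to 190 mm high.
- boss_top (a point): Centre of the top face of the hold-down arm's round boss (48 mm in diameter), 100 mm above the counter, on the spindle axis. Washer and jam nut lie on it. Nothing but nut and spindle stands higher than this face within 95 mm of the axis.
- washer: Steel washer under the jam nut, 42 mm in diameter, about 3 mm thick. Origin: centre of its underside. Where the nut seats on it differs from one machine to the next, so go by torque: from first touch the torque rises about 0.7 N m per rad; 0.5 to 0.75 N m at the nut (0.6 to 0.9 rad past the touch) is firmly tight, over 1 N m or 1.2 rad strains the thread.
- nut: Hexagonal steel jam nut, 32 mm across flats, 37 mm over corners, 16 mm high. Origin: centre of its underside, on the spindle axis, z up. Opposite flats face its own +x and -x, the others every 60 degrees. Right-hand thread: clockwise from above tightens, 0.8 mm down per rad. It starts half tight, breaking loose at 0.15 to 0.45 N m; 0.9 to 1.5 rad loosens it well. Slack it turns with 0.03 N m.
- spindle: Vertical hold-down spindle, 22 mm thread, right-handed: clockwise from above screws it down 0.8 mm per rad. Origin: centre of its foot's underside, z up. Square head 19 mm across, 27 mm over corners, 82 to 109 mm above the origin, sides facing its own x and y; collar 25 mm in diameter at 80 to 83 mm. Slack nut: turns with 0.05 to 0.1 N m and stays where it is left. Tight nut: locked.
- square (a point): Centre of the spindle's square head, 95.5 mm above its foot; the head is 27 mm high. About 10 to 15 mm of thread shows between the nut and the collar under the head.
- foot (a point): Centre of the underside of the spindle's foot (24 mm in diameter). It starts about 1.0 to 2.6 mm above the bar. Once on the bar each 0.1 rad adds 10 N and 0.06 N m at the head: 0.1 to 0.3 rad past the touch you can feel (0.08 to 0.2 N m over free turning) is a light, definite nip, 0.7 rad crushes. Torque read standing still is 0.1 N m lower, and even falls at the touch after a quick turn (springback): creep in 0.04 rad steps.
- bar: Flat bar of bright steel, 40 x 280 x 10 mm, 0.88 kg, lying loose on the bar rest under the spindle and through the cutting head. Origin: centre of its underside; long axis is its y.
- offcut: Offcut of the same flat bar, 40 x 70 x 10 mm, lying on the cropper's base plate. Origin: centre of its underside.
- wrench: Steel spanner, 240 mm long, lying on the counter; too small for the nut. Origin: centre of its underside.
- lever_tube: The cropper's pulled-out lever, a dark steel tube 27 mm in diameter and 460 mm long, lying on the counter. Origin: underside of its middle.
- carton_blue: Blue bearing carton, 75 x 75 x 35 mm. Origin: centre of its underside.
- carton_orange: Orange bearing carton, 90 x 65 x 40 mm. Origin: centre of its underside.
- carton_red: Red bearing carton, 110 x 60 x 45 mm. Origin: centre of its underside.
- spool: Cast harrow spool, 84 mm in diameter, 100 mm high, standing. Origin: centre of its underside.
- pillow_block: Green pillow-block bearing, 127 mm long, 72 mm high. Origin: centre of its underside.

How it is judged:
By the outcome, as a careful person would: the job done as asked, in the order asked, and still so for the second after the job is handed in, with the robot touching nothing.
It also fails if it takes over 72 s, if anything falls off the work surface, if the arm or the gripper's body presses on something with over 40 N, if the wrist force passes 120 N, or if a joint passes its speed limit or range.

## Working session

There is one attempt and no reset: what is moved stays moved. The work goes in short steps, each a Python script; the robot and the scene stay as the last script left them, time stands still between calls to the robot, and variables do not carry over. Pictures are saved under pics/ and viewed, and the job is handed in when it is done.

```bash
ls; mkdir -p pics
python3 - <<'E'
from workcell import *
import cv2, numpy as np
s=read_state(); print(s['time'],s['eef_pos'],s['ft_force'],s['torque'],s['finger_gap'],grip_point_offset); print(s['tool_rot'])
for n in("top","side"):
    c=camera(n); cv2.imwrite(f"pics/{n}0.png",c["image"]); np.savez(f"pics/{n}0.npz",**c)
    print(n,c["fx"],c["fy"],c["cx"],c["cy"],c["dist_coeffs"]); print(c["cam_to_world"])
E
```

```text
pics
0.0 [156.24456916 604.80905975 230.73064684] [-0.18806974  0.38259286  0.08403528] [-0.00970083 -0.00034009  0.02202398] 84.94570657463677 -18.700000000000003
[[ 2.50058369e-01  9.68230738e-01 -2.23591846e-04]
 [ 9.68230095e-01 -2.50058461e-01 -1.11812254e-03]
 [-1.13851165e-03  6.31075438e-05 -9.99999350e-01]]
top 423.05984757547657 423.05984757547657 276.8004718522811 207.51627375400477 [-0.03214583  0.          0.          0.          0.        ]
[[ 1.34079971e-01  9.64168484e-01 -2.28914167e-01  2.65590843e+02]
 [-9.90966724e-01  1.31092076e-01 -2.82810893e-02 -5.04459075e+01]
 [ 2.74109831e-03  2.30638250e-01  9.73035705e-01  1.33051344e+03]
 [ 0.00000000e+00  0.00000000e+00  0.00000000e+00  1.00000000e+00]]
side 386.3309917267827 386.3309917267827 272.8234502555294 209.1062308132069 [-0.00080982  0.          0.          0.          0.        ]
[[ 9.97181274e-01  4.57489667e-02 -5.94688113e-02  4.91247750e+02]
 [-7.39848981e-02  7.31386106e-01 -6.77938491e-01 -7.20414116e+02]
 [ 1.24796769e-02  6.80427362e-01  7.32709262e-01  8.74163735e+02]
 [ 0.00000000e+00  0.00000000e+00  0.00000000e+00  1.00000000e+00]]
```

View pics/top0.png

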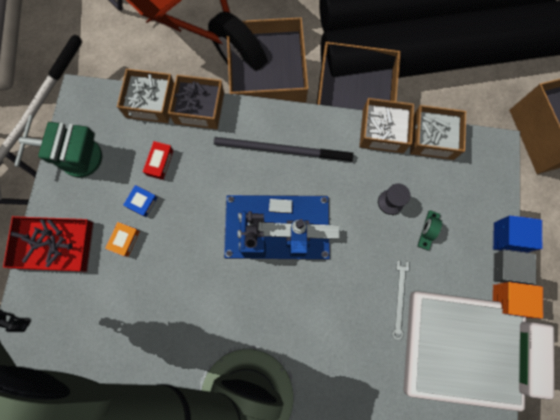

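View pics/side0.png

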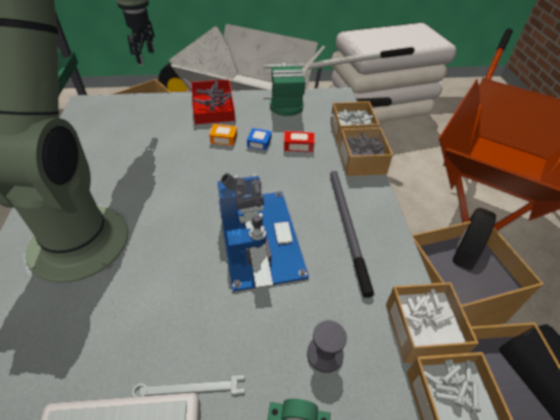

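The top view shows the cropper at about (278,228), with the spindle near (299,228) and the cutting head near (253,235). In the side view the spindle is near (256,226). I'll zoom in on both.

Run:
```python
import cv2, numpy as np
for n,(x0,x1,y0,y1) in dict(top=(215,350,185,270),side=(205,315,165,300)).items():
    im=cv2.imread(f"pics/{n}0.png")[y0:y1,x0:x1]
    f=min(800/(x1-x0),600/(y1-y0)); f=int(f)
    cv2.imwrite(f"pics/{n}0z.png",cv2.resize(im,None,fx=f,fy=f,interpolation=cv2.INTER_CUBIC)); print(n,f)
```

```text
top 5
side 4
```

View pics/top0z.png

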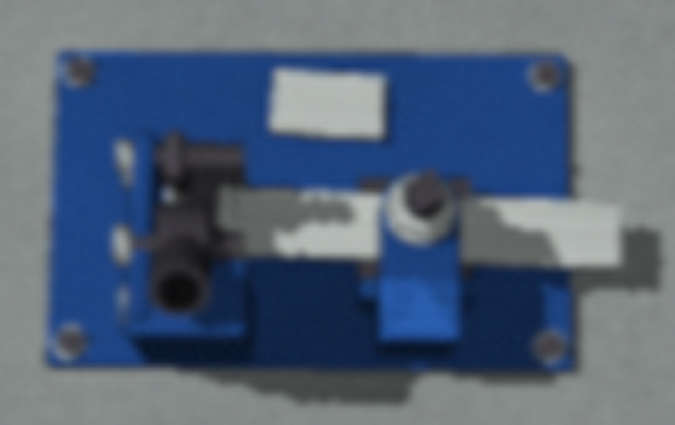

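View pics/side0z.png

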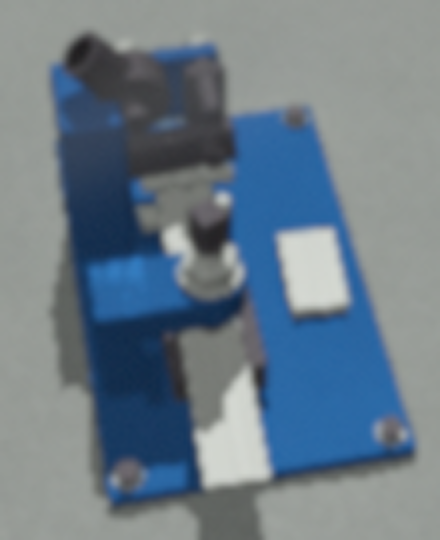

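Run:
```python
import cv2, numpy as np
o=[]
for n,(x0,y0) in dict(top=(286,213),side=(243,208)).items():
    d=np.load(f"pics/{n}0.npz"); im=d["image"][y0:y0+28,x0:x0+28]
    z=d["range_z"][y0:y0+28,x0:x0+28]
    o.append(cv2.resize(im,None,fx=14,fy=14,interpolation=cv2.INTER_CUBIC))
    # world height map
    from itertools import product
    v,u=np.mgrid[y0:y0+28,x0:x0+28]
    K=np.array([[d["fx"],0,d["cx"]],[0,d["fy"],d["cy"]],[0,0,1.]])
    p=cv2.undistortPoints(np.stack([u,v],-1).reshape(-1,1,2).astype(float),K,d["dist_coeffs"]).reshape(-1,2)
    Z=z.reshape(-1); P=np.stack([p[:,0]*Z,-p[:,1]*Z,-Z],-1); M=d["cam_to_world"]; W=P@M[:3,:3].T+M[:3,3]
    print(n); print(np.array2string(W[:,2].reshape(28,28).round().astype(int),max_line_width=200))
    if n=="top":
        for lo,hi in((150,175),(112,126)):
            m=(W[:,2]>lo)&(W[:,2]<hi); print(lo,m.sum(),W[m].mean(0),np.ptp(W[m],axis=0))
cv2.imwrite("pics/zz.png",np.hstack(o))
```

```text
top
[[  12   14   12    6   15   14    9   11    9    9   14   13   12   11   10   17   11   12    7   15   11   16   16   12   12   11   11   12]
 [  11   11   15   13   13   14   12   11   13   15   12   10   15    8   14   10   13   15   12   11   10   15   17    6   14    7   14   11]
 [  16   16   12   12    9   13   10   12   13   13   14   14    7   13   10   11   11    9   12   11   13   10   14   11   14   10   14   12]
 [  15   10   13   13   12   10   15   15   11   10   10   10   11   18   10   15   11   17   14   10   16   12   14   12   15   15   15    9]
 [  16   13    6   11   12   11   11   17   16   11   11   13    8    7    9   12   11   15   14   13   10   14   13   12   13   16   11   14]
 [  14   14   12   12   15   18   12   12   13   11    4   13   13    9   11    6    7   17   10    9   11    9   12   14   12   17   11   13]
 [  16   12 1331   18   14   17   11   17    9   11 1331  104   98  157  159  163   13   10   15    9   15   12    9   13   13   10    9   15]
 [  12   39   39   39   36   36   40   46  105   96  104  167  160  160  162  163  162   16   1
[... 5606 characters left out ...]
  12  10]
 [ 97  99 100  97 102  94  98 118 118 120 120 124 124 122 122 123 117 119 117 120 111  99   8   9  14   9   9  11]
 [ 99  97  99 102  98  97  99 117 118 115 116 119 119 119 118 120 120 120 115 116 106 101  99  12  10  13  13  12]
 [ 96  99  98  98  97 100 101 113 115 117 115 114 116 119 118 117 115 118 117 118 105 102  99  11  11  11  11  10]
 [ 97  99  97  97  99  98 101 111 113 116 117 118 121 119 118 117 116 115 114 115 100 103 102  11  13   9  10  10]
 [100  97 100 102  96  98 103 106 108 110 113 114 117 118 115 115 116 112 113 111 102 104  99   9   9  10   9   8]
 [ 99 100  98  98  98 100  99 104 105 106 109 110 112 116 109 113 111 110 106 107 102 100  99   7  12  10  13  11]]
```

View pics/zz.png

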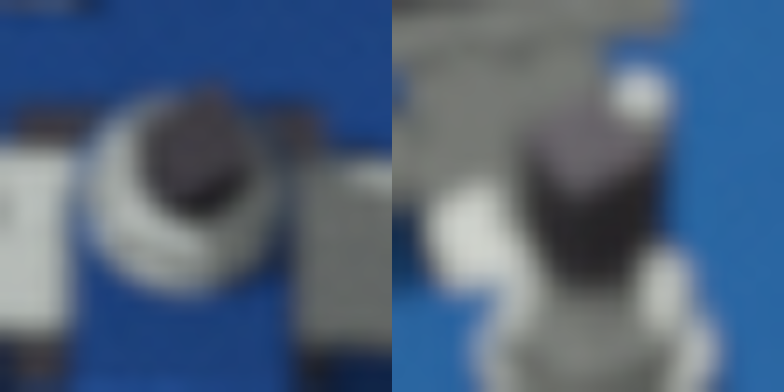

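The top view shows the dark square head at (299,224) over the bright nut and washer. In the side view two faces of the square meet at an edge facing the camera, near column 256. The range data is good, so I'll average frames and fit the face directions.

```bash
cat > vis.py <<'E'
import cv2, numpy as np
from scipy.optimize import minimize
def cloud(d,z=None):
    z=d["range_z"] if z is None else z
    h,w=z.shape; v,u=np.mgrid[0:h,0:w]
    K=np.array([[d["fx"],0,d["cx"]],[0,d["fy"],d["cy"]],[0,0,1.]])
    p=cv2.undistortPoints(np.stack([u,v],-1).reshape(-1,1,2).astype(float),K,np.array(d["dist_coeffs"],float)).reshape(h,w,2)
    P=np.stack([p[...,0]*z,-p[...,1]*z,-z],-1); M=np.array(d["cam_to_world"])
    return P@M[:3,:3].T+M[:3,3]
def grab(n,k):
    from workcell import camera
    f=[camera(n) for _ in range(k)]
    Z=np.array([x["range_z"] for x in f]); Z[Z==0]=np.nan
    d=dict(f[0]); d["range_z"]=np.nan_to_num(np.nanmedian(Z,0)); d["image"]=np.mean([x["image"] for x in f],0).astype(np.uint8)
    return d
E
python3 - <<'E'
from vis import *
for n,k in(("side",14),("top",8)):
    d=grab(n,k); np.savez(f"pics/{n}1.npz",**d)
E
cat > ana.py <<'E'
from vis import *
import sys
tag=sys.argv[1] if len(sys.argv)>1 else "1"
for n,(x0,y0) in dict(top=(284,211),side=(240,205)).items():
    d=np.load(f"pics/{n}{tag}.npz"); W=cloud(d)
    A=W.reshape(-1,3); A=A[np.isfinite(A).all(1)]
    pl=A[(abs(A[:,0]-510)<120)&(abs(A[:,1]+60)<220)]
    # plate
    for lo,hi,t in((9,15,'plate'),):
        m=(pl[:,2]>lo)&(pl[:,2]<hi); print(n,t,m.sum(),pl[m,2].mean())
    C=W[y0:y0+36,x0:x0+32].reshape(-1,3)
    c0=None
    t=C[(abs(C[:,2]-160.5)<3)]; 
    print(n,'sqtop',len(t),t.mean(0).round(1), (t.max(0)+t.min(0))/2)
    ctr=t.mean(0)[:2]
    for lo,hi,nf,a,t_ in((136.5,156,4,9.5,'square'),(105,115.5,6,16,'nut')):
        s=C[(C[:,2]>lo)&(C[:,2]<hi)&(np.hypot(*(C[:,:2]-ctr).T)<26)]
        best=[]
        for th in np.arange(0,360/nf,1.):
            ang=np.deg2rad(th+360/nf*np.arange(nf)); N=np.stack([np.cos(ang),np.sin(ang)],1)
            def f(c):
                r=((s[:,:2]-c)@N.T).max(1)-a; return np.abs(r).clip(0,4).mean()
            r=minimize(f,ctr,method="Nelder-Mead"); best.append((r.fun,th,*r.x))
        best.sort(); print(n,t_,len(s)); print(np.array(best[:6]).round(2)); 
        # free centre spread
        arr=np.array(sorted(best,key=lambda b:b[1])); print(arr[::5,0].round(2))
E
python3 ana.py
```

```text
top plate 3702 12.09384690742884
top sqtop 45 [506.3 -85.5 160.9] [506.37723434 -85.64493839 160.37011282]
top square 14
[[ 6.0000e-02  3.2000e+01  5.0683e+02 -8.5700e+01]
 [ 9.0000e-02  3.1000e+01  5.0679e+02 -8.5680e+01]
 [ 1.2000e-01  3.3000e+01  5.0692e+02 -8.5670e+01]
 [ 1.6000e-01  3.0000e+01  5.0679e+02 -8.5670e+01]
 [ 1.9000e-01  3.4000e+01  5.0696e+02 -8.5650e+01]
 [ 2.3000e-01  2.9000e+01  5.0679e+02 -8.5670e+01]]
[1.45 1.29 1.18 1.1  0.83 0.53 0.16 0.24 0.5  0.72 0.93 1.17 1.38 1.54
 1.66 1.71 1.62 1.55]
top nut 11
[[ 4.3000e-01  4.6000e+01  5.0687e+02 -8.5560e+01]
 [ 4.4000e-01  4.5000e+01  5.0693e+02 -8.5520e+01]
 [ 4.5000e-01  4.7000e+01  5.0685e+02 -8.5630e+01]
 [ 4.6000e-01  4.4000e+01  5.0698e+02 -8.5460e+01]
 [ 4.9000e-01  4.8000e+01  5.0685e+02 -8.5680e+01]
 [ 5.0000e-01  4.3000e+01  5.0704e+02 -8.5410e+01]]
[1.1  1.16 1.11 0.96 0.92 1.01 0.98 0.82 0.59 0.44 0.59 0.83]
side plate 3010 10.85027400404015
side sqtop 48 [506.1 -87.4 159.8] [506.71163458 -87.62993486 159.22162273]
side square 50
[[ 2.0000e-01  3.2000e+01  5.0620e+02 -8.5840e+01]
 [ 2.0000e-01  3.3000e+01  5.0616e+02 -8.5900e+01]
 [ 2.2000e-01  3.4000e+01  5.0616e+02 -8.5920e+01]
 [ 2.2000e-01  3.1000e+01  5.0623e+02 -8.5820e+01]
 [ 2.6000e-01  3.5000e+01  5.0614e+02 -8.5950e+01]
 [ 2.7000e-01  3.0000e+01  5.0626e+02 -8.5870e+01]]
[1.51 1.32 1.14 0.93 0.69 0.53 0.27 0.26 0.53 0.75 0.96 1.09 1.23 1.37
 1.48 1.49 1.49 1.47]
side nut 38
[[ 2.4000e-01  4.7000e+01  5.0612e+02 -8.6010e+01]
 [ 2.4000e-01  4.6000e+01  5.0608e+02 -8.5970e+01]
 [ 2.6000e-01  4.8000e+01  5.0617e+02 -8.6030e+01]
 [ 2.7000e-01  4.5000e+01  5.0614e+02 -8.5930e+01]
 [ 2.8000e-01  4.9000e+01  5.0623e+02 -8.6080e+01]
 [ 3.1000e-01  4.4000e+01  5.0599e+02 -8.5820e+01]]
[0.86 1.01 1.13 1.15 1.18 1.18 1.07 0.82 0.5  0.27 0.32 0.6 ]
```

Both views agree on the axis at about (506.4, -85.8). The square head is at 32.5° (mod 90) and the nut at 46.5° (mod 60). The head top is at about 160.4 and the plate at 12, both matching the text. Next is IK over the grasp angles.

```bash
cat > h.py <<'E'
from workcell import *
import numpy as np
C=np.array([506.4,-85.8])
def R(deg):
    a=np.deg2rad(deg); c,s=np.cos(a),np.sin(a)
    return np.array([[c,s,0],[s,-c,0],[0,0,-1.]])
def yaw(s=None):
    s=s or read_state(); r=np.array(s["tool_rot"]); return np.rad2deg(np.arctan2(r[1,0],r[0,0]))
def st(n=4,dt=0.04):
    T=[];F=[]
    for i in range(n):
        s=read_state(); T.append(s["torque"]);F.append(s["ft_force"])
        if i<n-1: wait(dt)
    return s,np.mean(F,0),np.mean(T,0)
def rep(tag="",n=4):
    s,F,T=st(n)
    print(f"{tag} t={s['time']:.2f} yaw={yaw(s):.2f} q7={s['qpos'][6]:.3f} pos={np.round(s['eef_pos'],1)} F={np.round(F,1)} T={np.round(T,3)} gap={s['finger_gap']:.2f}",flush=True)
    return s,F,T
E
python3 - <<'E'
from h import *
for y in list(np.arange(46.5-240,200,60))+list(np.arange(32.5-180,200,90)):
    q=inverse_kinematics([*C,105],R(y)); print(y, None if q is None else np.round(q,3))
E
```

```text
-193.5 [-0.688  0.98   1.22   2.032 -1.126  1.044 -2.263]
-133.5 [-0.688  0.98   1.22   2.032 -1.126  1.044 -1.216]
-73.5 [-0.367  0.617  0.584  2.019 -0.545  0.663 -0.71 ]
-13.5 [-0.3    0.59   0.485  2.016 -0.449  0.64   0.245]
46.5 [-0.208  0.563  0.354  2.011 -0.324  0.621  1.173]
106.5 [-0.031  0.536  0.112  2.002 -0.1    0.609  2.006]
166.5 [-0.688  0.98   1.22   2.032 -1.126  1.044 -2.263]
-147.5 [-0.688  0.98   1.22   2.032 -1.126  1.044 -1.46 ]
-57.5 [-0.355  0.611  0.566  2.018 -0.527  0.658 -0.448]
32.5 [-0.227  0.568  0.38   2.012 -0.349  0.624  0.952]
122.5 [ 0.018  0.532  0.046  2.    -0.041  0.61   2.229]
```

Run:
```python
from h import *
s=read_state(); p=np.array(s["eef_pos"])
movel([p[0],p[1],300],max_speed=250)
t=read_state()["time"]
movep([*C,270],R(-73.5)); rep("above")
movel([*C,180],max_speed=150,guard=8)
r=rep("180")
print(movel([*C,106],max_speed=60,guard=5)); rep("down",8)
```

```text
above t=4.48 yaw=-73.44 q7=-0.735 pos=[506.5 -85.3 270. ] F=[-0.1 -0.3  0.1] T=[ 0.016 -0.009  0.002] gap=85.37
180 t=5.36 yaw=-73.49 q7=-0.629 pos=[506.9 -85.8 180.8] F=[ 0.1 -0.5  0.6] T=[-0.005  0.01   0.008] gap=85.47
False
down t=7.03 yaw=-73.50 q7=-0.533 pos=[506.4 -85.8 106.1] F=[ 0.1 -0.3 -0.2] T=[ 0.016 -0.003 -0.003] gap=85.35
```

Run:
```python
from h import *
clamp(); rep("clamped",10)
import cv2
for n in("side","top"):
    c=camera(n); im=c["image"][150:280,190:330]; cv2.imwrite(f"pics/{n}_clamp.png",cv2.resize(im,None,fx=4,fy=4,interpolation=cv2.INTER_CUBIC))
```

```text
clamped t=7.97 yaw=-73.50 q7=-0.533 pos=[506.4 -85.8 106.2] F=[-2.2  1.   7.7] T=[0.233 0.471 0.059] gap=30.56
```

View pics/side_clamp.png

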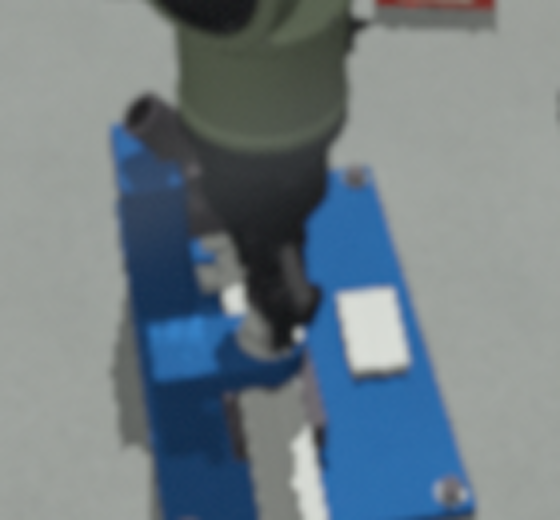

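The side picture shows the fingers around the nut at about (265,335), clear of the boss. The gap of 30.6 mm fits the flats. Now I'll loosen it.

```bash
cat >> h.py <<'E'
def turn(d):
    q=np.array(read_state()["qpos"],float); q[6]+=d; goto_joints(q)
def turnto(q0,d):
    q=np.array(q0,float); q[6]+=d; goto_joints(q)
E
python3 - <<'E'
from h import *
q0=read_state()["qpos"]
for d in (0.05,0.1,0.15,0.2,0.3,0.45,0.6):
    turnto(q0,d); rep(f"{d}",3)
E
```

```text
0.05 t=8.40 yaw=-70.71 q7=-0.484 pos=[506.4 -85.8 106.3] F=[-1.6  0.3  4.6] T=[0.13  0.314 0.044] gap=30.60
0.1 t=8.73 yaw=-67.88 q7=-0.435 pos=[506.4 -85.8 106.3] F=[-1.3  1.3  5.4] T=[0.19  0.38  0.036] gap=30.65
0.15 t=9.07 yaw=-65.03 q7=-0.385 pos=[506.4 -85.8 106.3] F=[-1.3  0.8  5. ] T=[ 0.143  0.368 -0.012] gap=30.73
0.2 t=9.40 yaw=-62.16 q7=-0.335 pos=[506.4 -85.8 106.3] F=[-1.8  0.9  6.2] T=[0.178 0.404 0.012] gap=30.35
0.3 t=9.73 yaw=-56.41 q7=-0.235 pos=[506.4 -85.7 106.3] F=[-2.1  0.9  5.8] T=[0.177 0.43  0.27 ] gap=30.75
0.45 t=10.09 yaw=-47.82 q7=-0.085 pos=[506.4 -85.7 106.3] F=[-2.   0.9  7.1] T=[0.199 0.451 0.138] gap=30.29
0.6 t=10.45 yaw=-39.23 q7=0.065 pos=[506.4 -85.7 106.4] F=[-2.6  0.9  7.8] T=[0.244 0.577 0.024] gap=30.46
```

Run:
```python
from h import *
q0=read_state()["qpos"]
for d in (0.2,0.4,0.6):
    turnto(q0,d); rep(f"{d}",3)
wait(0.2); rep("still",5)
```

```text
0.2 t=10.85 yaw=-27.89 q7=0.263 pos=[506.4 -85.7 106.5] F=[-2.   1.4  8.5] T=[0.22  0.566 0.007] gap=30.83
0.4 t=11.25 yaw=-16.43 q7=0.463 pos=[506.4 -85.7 106.7] F=[-3.6  1.9 12. ] T=[0.299 0.815 0.033] gap=30.73
0.6 t=11.65 yaw=-4.97 q7=0.663 pos=[506.4 -85.7 106.8] F=[-5.   1.5 16.1] T=[0.434 1.049 0.017] gap=30.51
still t=12.02 yaw=-4.98 q7=0.663 pos=[506.4 -85.7 106.8] F=[-4.6  1.9 15.8] T=[0.441 1.102 0.015] gap=30.76
```

The nut turned with the jaws for 1.2 rad, slack at the end, and the rise in Fz shows it climbing. I'll release, rise clear of the head and look.

```bash
python3 - <<'E'
from h import *
open_gripper(); movel([*C,178],max_speed=200); rep("up")
q=inverse_kinematics([560,-300,330],R(-5)); print(q)
movep([506,-330,300],R(-5)); 
from vis import *
for n,k in(("side",5),("top",4)):
    d=grab(n,k); np.savez(f"pics/{n}2.npz",**d); cv2.imwrite(f"pics/{n}2.png",d["image"])
rep()
E
python3 ana.py 2
```

```text
up t=13.22 yaw=-4.85 q7=0.573 pos=[506.  -85.7 177.4] F=[ 0.1 -0.1 -0.3] T=[-0.005 -0.01  -0.002] gap=85.48
[-0.15372957  0.62196811  0.9419979   1.47448166 -0.51023666  1.30472247
  0.74595051]
 t=14.86 yaw=-5.00 q7=0.846 pos=[ 506.  -329.9  300. ] F=[-0.  -0.2 -0.2] T=[-0.005 -0.013 -0.02 ] gap=85.44
top plate 1788 12.109618278199479
top sqtop 13 [512.3 -82.4 160.9] [511.37866941 -83.57161314 160.57312746]
top square 1
[[  0.     0.   507.71 -82.72]
 [  0.     1.   511.78 -82.67]
 [  0.     2.   506.73 -82.81]
 [  0.     3.   507.72 -82.81]
 [  0.     4.   505.8  -82.98]
 [  0.     5.   506.89 -82.96]]
[0. 0. 0. 0. 0. 0. 0. 0. 0. 0. 0. 0. 0. 0. 0. 0. 0. 0.]
top nut 0
[[   nan   0.   512.28 -82.42]
 [   nan   1.   512.28 -82.42]
 [   nan   2.   512.28 -82.42]
 [   nan   3.   512.28 -82.42]
 [   nan   4.   512.28 -82.42]
 [   nan   5.   512.28 -82.42]]
[nan nan nan nan nan nan nan nan nan nan nan nan]
side plate 1525 10.925084806309773ana.py:22: RuntimeWarning: Mean of empty slice.
  r=((s[:,:2]-c)@N.T).max(1)-a; return np.abs(r).clip(0,4).mean()
  ret = ret.dtype.type(ret / rcount)
ana.py:14: RuntimeWarning: Mean of empty slice.
  print(n,'sqtop',len(t),t.mean(0).round(1), (t.max(0)+t.min(0))/2)
  ret = um.true_divide(
Traceback (most recent call last):
  File "ana.py", line 14, in <module>
    print(n,'sqtop',len(t),t.mean(0).round(1), (t.max(0)+t.min(0))/2)
                                                ~~~~~^^^
ValueError: zero-size array to reduction operation maximum which has no identity
```

View pics/side2.png

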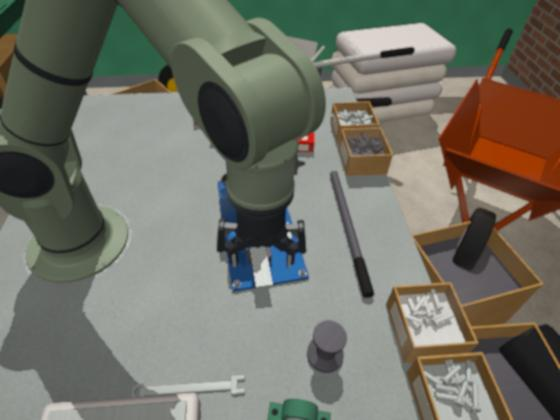

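The gripper at (260,240) hides the spindle in the side view. I'll move to the other side of the cropper.

```bash
python3 - <<'E'
from h import *
movep([400,220,290],R(10)); 
from vis import *
for n,k in(("side",5),("top",4)):
    d=grab(n,k); np.savez(f"pics/{n}2.npz",**d); cv2.imwrite(f"pics/{n}2.png",d["image"])
rep()
E
python3 ana.py 2
```

```text
t=17.56 yaw=10.00 q7=0.199 pos=[400. 220. 290.] F=[-0.1  0.1  0.6] T=[-0.009  0.002 -0.006] gap=85.63
top plate 3550 12.063217762383259
top sqtop 43 [506.7 -85.7 161. ] [506.35276545 -85.45691668 160.4628456 ]
top square 13
[[ 9.0000e-02  3.2000e+01  5.0681e+02 -8.5660e+01]
 [ 1.1000e-01  3.3000e+01  5.0684e+02 -8.5640e+01]
 [ 1.2000e-01  3.1000e+01  5.0689e+02 -8.5560e+01]
 [ 1.7000e-01  3.4000e+01  5.0698e+02 -8.5680e+01]
 [ 1.7000e-01  3.0000e+01  5.0693e+02 -8.5590e+01]
 [ 2.4000e-01  3.5000e+01  5.0697e+02 -8.5680e+01]]
[1.33 1.19 1.05 0.97 0.81 0.54 0.17 0.24 0.47 0.71 0.94 1.19 1.37 1.53
 1.78 1.7  1.6  1.5 ]
top nut 13
[[  1.1   56.   506.89 -85.63]
 [  1.1   57.   506.82 -85.57]
 [  1.11  15.   506.24 -85.11]
 [  1.11  58.   506.75 -85.52]
 [  1.12  55.   506.91 -85.66]
 [  1.12  14.   506.23 -85.14]]
[1.15 1.15 1.17 1.11 1.27 1.41 1.49 1.46 1.47 1.48 1.33 1.12]
side plate 2958 10.897738194937546
side sqtop 48 [506.3 -87.4 159.7] [506.73096625 -87.20573115 159.43800485]
side square 50
[[ 3.5000e-01  3.3000e+01  5.0615e+02 -8.5940e+01]
 [ 3.6000e-01  3.2000e+01  5.0613e+02 -8.5800e+01]
 [ 3.7000e-01  3.4000e+01  5.0615e+02 -8.5960e+01]
 [ 3.8000e-01  3.1000e+01  5.0615e+02 -8.5850e+01]
 [ 3.9000e-01  3.5000e+01  5.0610e+02 -8.5940e+01]
 [ 4.2000e-01  3.0000e+01  5.0621e+02 -8.5910e+01]]
[1.56 1.42 1.23 1.02 0.78 0.62 0.42 0.39 0.6  0.8  0.99 1.12 1.27 1.44
 1.59 1.6  1.6  1.58]
side nut 32
[[ 3.2000e-01  5.6000e+01  5.0612e+02 -8.5910e+01]
 [ 3.3000e-01  5.7000e+01  5.0614e+02 -8.5940e+01]
 [ 3.4000e-01  5.5000e+01  5.0602e+02 -8.5860e+01]
 [ 3.4000e-01  5.8000e+01  5.0607e+02 -8.5850e+01]
 [ 3.7000e-01  5.4000e+01  5.0599e+02 -8.5850e+01]
 [ 3.7000e-01  5.9000e+01  5.0601e+02 -8.5840e+01]]
[0.42 0.55 0.75 0.9  1.02 1.06 1.04 0.98 0.85 0.66 0.51 0.34]
```

View pics/side2.png

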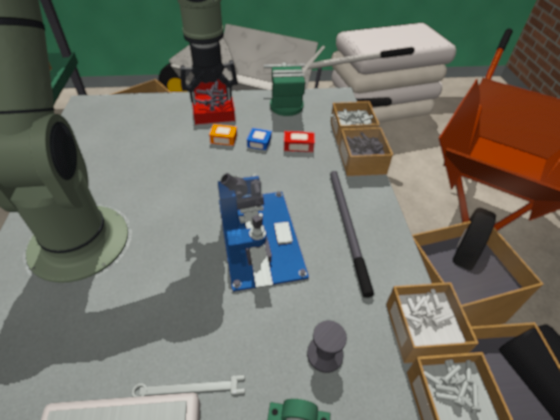

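The nut now reads -3.5° (expected -5°, so it turned 1.2 rad). The spindle hasn't moved, still 32.5°. The head height puts the gap at about 1.7 mm, so expect roughly 2.1 rad to touch. Next I'll grip the square with q7 high.

Run:
```python
from h import *
movep([*C,235],R(122.5)); rep("above",2)
movel([*C,138],max_speed=90,guard=6); rep("down",6)
clamp(); wait(0.2); rep("clamped",6)
q=np.array(read_state()["qpos"]); p=np.array(read_state()["eef_pos"])
q2=inverse_kinematics([p[0],p[1],p[2]-2],R(yaw())); print(np.round(np.array(q2)-q,4))
```

```text
above t=20.19 yaw=122.52 q7=2.089 pos=[506.4 -85.4 234.9] F=[-0.2 -0.1  0.4] T=[-0.025  0.002  0.   ] gap=85.48
down t=21.62 yaw=122.50 q7=2.041 pos=[506.6 -85.9 138.3] F=[0.1 0.3 0.1] T=[-0.003 -0.017  0.002] gap=85.54
clamped t=22.65 yaw=122.50 q7=2.041 pos=[506.5 -85.8 138.2] F=[-1.1  0.   5.4] T=[ 0.13   0.327 -0.001] gap=17.75
[-0.0007  0.0032  0.0007  0.0013  0.0013 -0.0042 -0.0011]
```

```bash
cat >> h.py <<'E'
dz=np.array([-0.0007,0.0032,0.0007,0.0013,0.0013,-0.0042,-0.0011])/2  # per mm down
def sp(q0,a):   # a rad clockwise from q0, following thread
    q=np.array(q0,float)+dz*0.8*a; q[6]-=a; goto_joints(q)
E
python3 - <<'E'
from h import *
q0=np.array(read_state()["qpos"]); np.save("q0sp.npy",q0)
for a in (0.3,0.6,0.9,1.1): sp(q0,a); rep(f"{a}",3)
for a in np.arange(1.14,1.5,0.04):
    sp(q0,a); s,F,T=rep(f"{a:.2f}",4)
    if abs(T[2])>0.12: break
E
```

```text
0.3 t=23.13 yaw=105.54 q7=1.745 pos=[506.5 -85.8 137.9] F=[-1.   0.2  3.5] T=[ 0.082  0.272 -0.045] gap=17.83
0.6 t=23.62 yaw=88.41 q7=1.446 pos=[506.5 -85.8 137.7] F=[-1.3  0.6  3.8] T=[ 0.033  0.31  -0.043] gap=17.42
0.9 t=24.10 yaw=71.23 q7=1.146 pos=[506.4 -85.8 137.4] F=[-0.9 -0.5  4.3] T=[-0.043  0.292 -0.035] gap=17.75
1.1 t=24.50 yaw=59.80 q7=0.946 pos=[506.5 -85.8 137.3] F=[-1.1 -0.7  4.5] T=[-0.078  0.357 -0.067] gap=17.43
1.14 t=24.88 yaw=57.31 q7=0.903 pos=[506.5 -85.8 137.3] F=[-1.5 -0.3  4.4] T=[-0.126  0.378 -0.022] gap=17.86
1.18 t=25.25 yaw=54.96 q7=0.862 pos=[506.5 -85.8 137.2] F=[-1.5 -0.1  5.4] T=[-0.173  0.355 -0.039] gap=17.75
1.22 t=25.62 yaw=52.67 q7=0.822 pos=[506.5 -85.8 137.2] F=[-1.4 -0.5  5.3] T=[-0.126  0.416 -0.057] gap=17.78
1.26 t=26.00 yaw=50.39 q7=0.782 pos=[506.4 -85.8 137.2] F=[-1.1 -0.4  4.8] T=[-0.151  0.36  -0.046] gap=18.29
1.30 t=26.38 yaw=48.09 q7=0.742 pos=[506.5 -85.8 137.1] F=[-1.8 -0.5  5.1] T=[-0.121  0.374 -0.053] gap=17.73
1.34 t=26.75 yaw=45.80 q7=0.702 pos=[506.5 -85.8 137.1] F=[-1.3 -0.8  5.2] T=[-0.152  0.374 -0.058] gap=18.11
1.38 t=27.12 yaw=43.50 q7=0.661 pos=[506.5 -85.8 137.1] F=[-1.2 -0.3  5.5] T=[-0.145  0.379 -0.033] gap=17.69
1.42 t=27.50 yaw=41.21 q7=0.621 pos=[506.5 -85.8 137. ] F=[-1.3 -0.3  5.5] T=[-0.159  0.388 -0.07 ] gap=18.32
1.46 t=27.88 yaw=38.92 q7=0.581 pos=[506.5 -85.8 137. ] F=[-1.1 -0.5  5.1] T=[-0.154  0.381 -0.039] gap=17.89
1.50 t=28.25 yaw=36.63 q7=0.541 pos=[506.4 -85.8 137. ] F=[-1.3 -0.7  5.8] T=[-0.113  0.399 -0.049] gap=17.82
```

Run:
```python
from h import *
q0=np.load("q0sp.npy"); L=[]
for a in np.arange(1.54,2.5,0.04):
    sp(q0,a); s,F,T=st(4); L.append(T[2]); print(f"{a:.2f} {T[2]:.3f} t={s['time']:.2f}",flush=True)
    if T[2]<-0.12 or (len(L)>1 and np.mean(L[-2:])<-0.095): break
```

```text
1.54 -0.068 t=28.62
1.58 -0.063 t=29.00
1.62 -0.065 t=29.38
1.66 -0.067 t=29.75
1.70 -0.080 t=30.12
1.74 -0.079 t=30.50
1.78 -0.039 t=30.88
1.82 -0.055 t=31.25
1.86 -0.062 t=31.62
1.90 -0.053 t=32.00
1.94 -0.049 t=32.38
1.98 -0.035 t=32.75
2.02 -0.062 t=33.12
2.06 -0.066 t=33.50
2.10 -0.069 t=33.88
2.14 -0.078 t=34.25
2.18 -0.049 t=34.62
2.22 -0.076 t=35.00
2.26 -0.040 t=35.38
2.30 -0.046 t=35.75
2.34 -0.078 t=36.12
2.38 -0.055 t=36.50
2.42 -0.086 t=36.88
2.46 -0.054 t=37.25
```

Run:
```python
from h import *
q0=np.load("q0sp.npy"); L=[]
for a in np.arange(2.50,3.0,0.04):
    sp(q0,a); s,F,T=st(4,0.03); L.append(T[2]); print(f"{a:.2f} {T[2]:.3f} t={s['time']:.2f} g={s['finger_gap']:.2f} Fz={F[2]:.1f}",flush=True)
    if T[2]<-0.115 or (len(L)>1 and np.mean(L[-2:])<-0.1): break
```

```text
2.50 -0.060 t=37.60 g=17.66 Fz=6.0
2.54 -0.048 t=37.95 g=17.78 Fz=5.8
2.58 -0.045 t=38.30 g=17.95 Fz=5.6
2.62 -0.078 t=38.65 g=17.45 Fz=6.0
2.66 -0.103 t=39.00 g=17.83 Fz=6.1
2.70 -0.078 t=39.35 g=17.83 Fz=7.0
2.74 -0.028 t=39.70 g=17.71 Fz=7.2
2.78 -0.041 t=40.05 g=17.50 Fz=8.0
2.82 0.000 t=40.40 g=17.75 Fz=8.7
2.86 0.046 t=40.75 g=18.03 Fz=8.6
2.90 0.059 t=41.10 g=17.70 Fz=9.6
2.94 0.093 t=41.45 g=18.00 Fz=9.6
2.98 0.112 t=41.80 g=17.70 Fz=10.6
```

With this sign convention the free standing reading is about -0.055 (springback). From 2.70 rad it rises at 0.6 N m/rad to +0.11, which fits the foot on the bar. The spindle is now about 0.28 rad past touch, or 0.17 N m over free. I'll back off a touch to sit mid-range, then release and look.

```bash
python3 - <<'E'
from h import *
from vis import *
q0=np.load("q0sp.npy")
sp(q0,2.92); rep("2.92",4)
open_gripper(); p=read_state()["eef_pos"]
movel([C[0],C[1],215],max_speed=250)
movep([500,110,280],R(56))
d=grab("side",8); np.savez("pics/side3.npz",**d); cv2.imwrite("pics/side3.png",d["image"]); d=grab("top",1); np.savez("pics/top3.npz",**d)
rep("away",1)
E
sed -i 's/dict(top=(284,211),side/dict(side/' ana.py; python3 ana.py 3
```

```text
2.92 t=42.17 yaw=-44.72 q7=-0.879 pos=[506.5 -85.7 136. ] F=[-2.5 -0.5  9. ] T=[-0.04   0.695  0.043] gap=17.68
away t=44.93 yaw=55.98 q7=0.397 pos=[500.  109.9 280. ] F=[ 0.5  0.5 -0.3] T=[ 0.005 -0.04   0.078] gap=85.47
side plate 3017 10.859698094115537
side sqtop 28 [506.4 -87.4 158. ] [506.82489544 -87.16572871 158.42827801]
side square 54
[[ 2.3000e-01  4.5000e+01  5.0612e+02 -8.5880e+01]
 [ 2.4000e-01  4.6000e+01  5.0608e+02 -8.5870e+01]
 [ 2.6000e-01  4.4000e+01  5.0618e+02 -8.5890e+01]
 [ 2.6000e-01  4.7000e+01  5.0614e+02 -8.5900e+01]
 [ 2.9000e-01  4.8000e+01  5.0614e+02 -8.5970e+01]
 [ 3.0000e-01  4.3000e+01  5.0624e+02 -8.5850e+01]]
[1.51 1.45 1.4  1.34 1.28 1.05 0.83 0.71 0.48 0.23 0.39 0.6  0.88 1.08
 1.2  1.34 1.41 1.47]
side nut 30
[[ 3.0000e-01  5.6000e+01  5.0621e+02 -8.6000e+01]
 [ 3.1000e-01  5.5000e+01  5.0610e+02 -8.6010e+01]
 [ 3.1000e-01  5.7000e+01  5.0618e+02 -8.5980e+01]
 [ 3.4000e-01  5.4000e+01  5.0598e+02 -8.5920e+01]
 [ 3.4000e-01  5.8000e+01  5.0617e+02 -8.5980e+01]
 [ 3.7000e-01  5.3000e+01  5.0580e+02 -8.5890e+01]]
[0.44 0.61 0.82 0.95 1.04 1.03 1.03 0.99 0.83 0.64 0.48 0.31]vis.py:14: RuntimeWarning: All-NaN slice encountered
  d=dict(f[0]); d["range_z"]=np.nan_to_num(np.nanmedian(Z,0)); d["image"]=np.mean([x["image"] for x in f],0).astype(np.uint8)
```

View pics/side3.png

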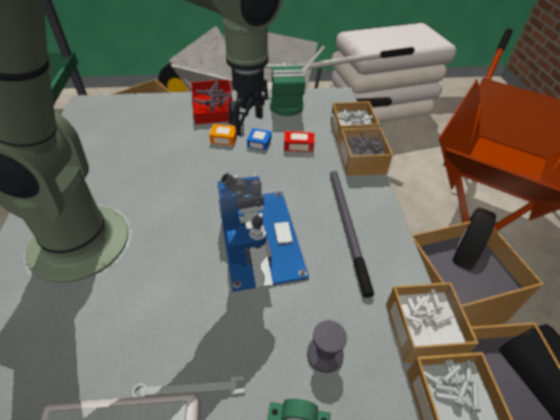

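The nut is still at 56° and the square at 45.5°, i.e. -44.5°, exactly where I left it. The bar and other things look undisturbed. Next I'll grip the nut and tighten it in steps.

```bash
cat > tn.py <<'E'
from h import *
movep([*C,225],R(56)); 
movel([*C,180],max_speed=200,guard=8)
print(movel([*C,106.5],max_speed=75,guard=6)); rep("down",2)
clamp(); wait(0.1); rep("clamped",4)
q0=np.array(read_state()["qpos"]); p=np.array(read_state()["eef_pos"])
q2=np.array(inverse_kinematics([p[0],p[1],p[2]-2],R(yaw()))); g=(q2-q0)/2; print(np.round(g,4))
np.savez("nut.npz",q0=q0,g=g)
base=[]
for a in [0.2,0.35,0.5]+list(np.arange(0.6,1.9,0.1)):
    q=q0+g*0.8*a; q[6]-=a; goto_joints(q)
    s,F,T=st(4,0.03); print(f"{a:.2f} T={T[2]:.3f} t={s['time']:.2f} gap={s['finger_gap']:.2f} Fz={F[2]:.1f} yaw={yaw(s):.1f}",flush=True)
    if a<0.45: base.append(T[2])
    elif abs(T[2]-np.mean(base))>0.3: break
E
python3 tn.py
```

```text
False
down t=47.52 yaw=55.95 q7=0.623 pos=[506.6 -85.9 106.9] F=[-0.2 -0.1  0. ] T=[-0.04  -0.    -0.017] gap=85.22
clamped t=48.29 yaw=55.96 q7=0.623 pos=[506.5 -85.8 106.8] F=[-2.2  0.   8.4] T=[ 0.009  0.542 -0.022] gap=30.82
[-0.0004  0.0027  0.0004 -0.0016 -0.0001  0.0016  0.0005]
0.20 T=-0.024 t=48.71 gap=30.29 Fz=3.6 yaw=44.7
0.35 T=-0.045 t=49.08 gap=30.51 Fz=4.5 yaw=36.2
0.50 T=-0.021 t=49.46 gap=30.56 Fz=5.3 yaw=27.5
0.60 T=-0.040 t=49.81 gap=30.65 Fz=5.3 yaw=21.8
0.70 T=-0.043 t=50.16 gap=30.69 Fz=6.0 yaw=16.0
0.80 T=-0.152 t=50.51 gap=30.71 Fz=7.2 yaw=10.3
0.90 T=-0.244 t=50.86 gap=30.18 Fz=9.4 yaw=4.6
1.00 T=-0.203 t=51.21 gap=30.74 Fz=11.1 yaw=-1.2
1.10 T=-0.148 t=51.56 gap=30.35 Fz=12.0 yaw=-6.9
1.20 T=0.005 t=51.91 gap=30.47 Fz=14.0 yaw=-12.6
1.30 T=0.143 t=52.26 gap=30.77 Fz=15.7 yaw=-18.3
1.40 T=0.151 t=52.61 gap=30.57 Fz=17.8 yaw=-24.1
1.50 T=0.332 t=52.96 gap=30.57 Fz=19.3 yaw=-29.8
```

Run:
```python
from h import *
d=np.load("nut.npz"); q0,g=d["q0"],d["g"]
for a in (1.515,1.53,1.545):
    q=q0+g*0.8*a; q[6]-=a; goto_joints(q)
    s,F,T=st(6,0.03); print(f"{a:.3f} T={T[2]:.3f} t={s['time']:.2f} q7={s['qpos'][6]-q0[6]-g[6]*.8*a:.4f} Fz={F[2]:.1f}",flush=True)
```

```text
1.515 T=0.571 t=53.38 q7=-1.5112 Fz=19.6
1.530 T=0.835 t=53.79 q7=-1.5261 Fz=19.9
1.545 T=0.704 t=54.21 q7=-1.5411 Fz=19.7
```

The reading while creeping was 0.57–0.84 and settled at 0.70 N m. That is about 0.8 rad past touch (touch at a≈0.73), so it's firmly tight and under 1 N m. I'll release and check.

```bash
python3 - <<'E'
from h import *
from vis import *
open_gripper(); rep("open",2)
movel([C[0],C[1],215],max_speed=250)
movep([450,170,290],R(20))
for n,k in(("side",8),("top",3)):
    d=grab(n,k); np.savez(f"pics/{n}4.npz",**d); cv2.imwrite(f"pics/{n}4.png",d["image"])
rep("away",3)
E
sed -i 's/dict(side/dict(top=(284,211),side/' ana.py; python3 ana.py 4 2>&1 | grep -v Warn
python3 - <<'E'
import cv2,numpy as np
a=cv2.imread("pics/side0.png");b=cv2.imread("pics/side4.png")
f=lambda i:cv2.resize(i[165:300,205:315],None,fx=3.5,fy=3.5,interpolation=cv2.INTER_CUBIC)
cv2.imwrite("pics/cmp4.png",np.hstack([f(a),f(b)]))
E
```

```text
open t=54.83 yaw=-32.55 q7=-0.921 pos=[506.5 -85.8 105.6] F=[0.3 0.2 0.1] T=[-0.03   0.006 -0.001] gap=85.54
away t=57.11 yaw=20.00 q7=-0.448 pos=[450. 170. 290.] F=[-0.6 -0.3  0.3] T=[0.013 0.002 0.015] gap=85.41
top plate 2796 12.075330257024582
top sqtop 38 [506.3 -84.9 159.2] [506.77238223 -84.3076414  159.78996088]
top square 12
[[ 1.6000e-01  4.7000e+01  5.0707e+02 -8.5750e+01]
 [ 1.6000e-01  4.6000e+01  5.0695e+02 -8.5670e+01]
 [ 1.7000e-01  4.8000e+01  5.0717e+02 -8.5800e+01]
 [ 1.7000e-01  4.5000e+01  5.0693e+02 -8.5530e+01]
 [ 2.1000e-01  4.9000e+01  5.0720e+02 -8.5730e+01]
 [ 2.2000e-01  4.4000e+01  5.0688e+02 -8.5510e+01]]
[1.58 1.61 1.47 1.38 1.28 1.1  0.89 0.68 0.47 0.17 0.28 0.55 0.81 1.08
 1.33 1.46 1.51 1.55]
top nut 16
[[  0.88  37.   506.59 -85.56]
 [  0.88  36.   506.72 -85.65]
 [  0.88  38.   506.56 -85.59]
 [  0.89  35.   506.73 -85.59]
 [  0.9   39.   506.57 -85.64]
 [  0.93  34.   506.74 -85.66]]
[1.33 1.26 1.22 1.23 1.22 1.14 1.01 0.89 0.95 1.15 1.33 1.36]
side plate 2998 10.84780610262886
side sqtop 25 [506.8 -86.8 157.9] [506.76186911 -85.23486837 158.03645914]
side square 54
[[ 3.1000e-01  4.5000e+01  5.0600e+02 -8.5870e+01]
 [ 3.1000e-01  4.6000e+01  5.0600e+02 -8.5930e+01]
 [ 3.2000e-01  4.7000e+01  5.0599e+02 -8.6000e+01]
 [ 3.2000e-01  4.4000e+01  5.0610e+02 -8.5830e+01]
 [ 3.4000e-01  4.3000e+01  5.0616e+02 -8.5820e+01]
 [ 3.4000e-01  4.8000e+01  5.0600e+02 -8.6040e+01]]
[1.49 1.44 1.39 1.33 1.27 1.09 0.88 0.69 0.5  0.31 0.42 0.62 0.83 1.02
 1.19 1.31 1.37 1.44]
side nut 37
[[ 3.3000e-01  2.8000e+01  5.0627e+02 -8.5900e+01]
 [ 3.3000e-01  2.9000e+01  5.0623e+02 -8.5830e+01]
 [ 3.5000e-01  3.0000e+01  5.0619e+02 -8.5860e+01]
 [ 3.5000e-01  2.7000e+01  5.0643e+02 -8.5880e+01]
 [ 3.7000e-01  3.1000e+01  5.0619e+02 -8.5900e+01]
 [ 3.8000e-01  2.6000e+01  5.0632e+02 -8.5860e+01]]
[1.22 1.12 1.02 0.87 0.63 0.4  0.35 0.55 0.7  0.85 1.01 1.2 ]
```

View pics/cmp4.png

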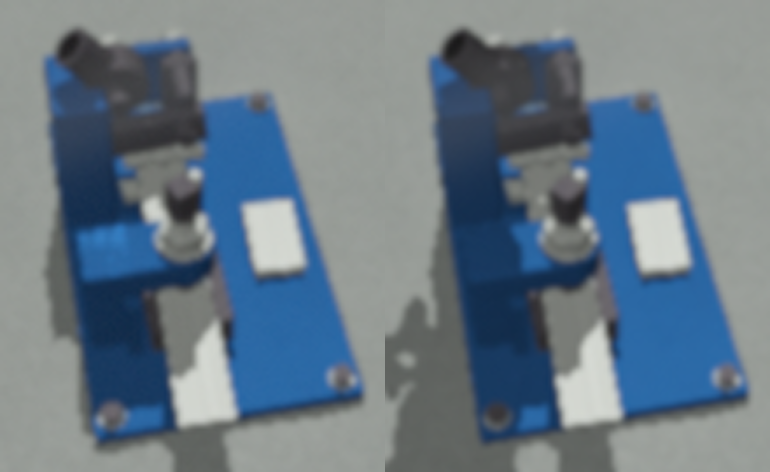

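View pics/top4.png

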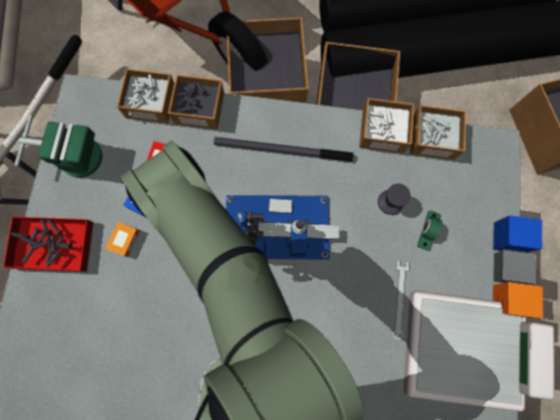

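The before/after pictures match: the bar, the offcut and everything else visible are in the same places, and the spindle is at 45.5° as left. The nut is at 28.5°, i.e. -31.5°, where the jaws left it. Handing in.

```bash
python3 -c "
from workcell import *
print(finish_job(), read_state()['time'])"
```

```text
the job is handed in; nothing more can be done
the job is handed in; nothing more can be done
```

I handed the job in at about 57 s of the 72 s allowed: the bar is nipped and the jam nut is tight again.

- **Loosening:** I turned the jam nut 1.2 rad counter-clockwise. The camera showed it turned and the spindle unmoved.
- **Nipping the bar:** I screwed the spindle down 2.98 rad and then backed it off to 2.92 rad. It touched the bar at about 2.70 rad, so it ends about 0.22 rad past touch. The torque was about 0.17 N m over free turning at 2.98 rad.
- **Tightening the nut:** I turned the nut 1.545 rad clockwise, to about 0.8 rad past touch. That is about 0.35 rad beyond where I found it.

**Last checks:**
- After the nut was tightened, the spindle was still at the angle I left it, and the nut was within about 1° of where the jaws left it.
- The bar, the offcut and the other things I could see had not moved. The red and blue cartons were partly hidden by the arm in the last top view.

**What was unclear or disagreed:**
- **Spindle stop:** I had the sign of the torque wrong, so the automatic stop at contact did not trigger. The torque rise showed the touch at about 2.70 rad, and the planned end of the step sequence stopped it at 2.98 rad.
- **Nut torque:** Springback made the reading scatter, with 0.57, 0.84 and 0.70 N m on the last three small steps. I judged the nut mainly by its angle past touch, which is known only to about 0.1 rad. No reading reached 1 N m.
- **Top camera:** Its fit for the nut's final angle was poor, at 37° against 28.5° from the side camera and about 27.5° from the jaws. I trusted the latter two.

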